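# Set the depth stop of the tile press

## Robot

A 7-joint arm with a two-finger parallel gripper is mounted at the origin on the work surface. World frame = base frame: x ahead of the robot, y to its left, z up, the work surface at z = 0. Lengths are in m, angles in rad, forces in N, time in s.
With the tool pointing down it reaches from about 0.425 to 1.025 m from the base axis. Payload 9.4 kg.
Tool frame: the origin (TCP) lies midway between the tips of the shut fingers; the grasp point (between the pads) lies 19 mm behind it (robot.hold_point_z is the distance from the TCP to the grasp point, in m); z points along the fingers, y is the line along which they close (so a half turn about z gives the same grasp; the last joint's range is limited). The gripper opens to 93 mm and grips with 3 to 60 N. Pads are 15 mm wide; open, the fingers measure 128 mm over their backs; the gripper's body (75 mm by 188 mm) begins 65 mm behind the grasp point.
Start: joints at [-0.077, 0.599, -0.003, 1.599, 0.002, 0.943, -0.08], TCP at [0.725, -0, 0.219] pointing down, gripper open.
Joint ranges: [-2.57, 2.57], [-0.35, 1.97], [-1.29, 1.29], [0.11, 2.56], [-1.05, 4.19], [0.11, 1.86], [-2.63, 2.63]. Speed limits (rad/s): [2.22, 2.22, 3.01, 3.01, 3.14, 3.14, 3.14].

## Interface

Orientations are given as a rotation vector (axis times angle).
In Python, from workcell import robot, optics, job_done gives the robot as it stands. The module is installed in compiled form; this text tells all that it offers.
- The arm moves only by the shell command python3 -m inch 'ROWS' [FORCE]. ROWS is JSON, a list of rows, each a list of 3 entries, a list of its own where there are three numbers: the opening, from 0 (shut) to 1 (fully open), then the shift along the tool's x, y, z in mm, then the turn, a rotation vector about the tool's x, y, z in degrees. In form: [[fingers, [dx, dy, dz], [rx, ry, rz]], ...]. A call has 1 to 12 rows; each row shifts and turns the commanded pose from where the row before left it, along the tool's axes as they then stand; what a row does not reach is not made up. A row lasts 1/10 s, in which the tool goes at most 50 mm and 8.59 degrees, less where a joint would pass 70% of its speed; a pose out of reach is approached as far as the arm can. A call is refused whole if a number of a shift passes 50 or a number of a turn 8.59, either way. A call with a gripper value outside its range is refused whole. The fingers move at their own pace and stop on an object; FORCE is the grip in N (left out, the last holds). Time passes only in rows, so rows that do not move let the fingers close. It gives the time, the measured TCP pose, the force, the opening and the grip force at its end, in the units of the state.
- robot.observe(): the state, without advancing time (a new reading comes with each control period).
- optics.read_camera(name): name is "scene" or "side" or "wrist"; returns the picture (420x560x3 uint8, red, green, blue); there is no depth.
- optics.get_calibration(name): a dict with "fx", "fy", "cx", "cy" (pixels), "world_from_camera" (4x4, takes a point from camera to world coordinates); the wrist camera has in their place "mount" (4x4, takes a point from camera to tool coordinates, whose origin is the TCP and whose axes are the flange's). Camera axes: x right, y up, looking along -z (the intrinsics and any distortion apply to the point x, -y, -z); pixel columns grow to the right and rows downward; lengths in m; the calibration is good to about 2 mm. A picture is of the moment at which its call begins: read the wrist's pose just before it. get_calibration takes no time and is no camera call.
- job_done(): hands the job in; it is judged then, once.
The state is a dict: "time_s": time; "q": joint angles; "qd": joint speeds; "joint_torque": joint torques, N m; "tcp_pos": TCP position; "ee_rot": TCP orientation; "contact_force": force on the tool from outside, world axes, zero at the start; "ft_torque": the same for the moment, N m; "grip_width": finger opening in m; "grip_force": force on a finger pad.
Only numpy, scipy, OpenCV 4.12 (cv2) and the standard library are available. Lean on these libraries where they do the work, as an engineer would, in place of code of your own. Each camera call takes 0.05 s, during which the arm holds its last target. There are 200 camera calls.

## Task

Set up the hand-lever tile press for the plaster mould that stands in it. Press the lever down gently until the resistance firms up because the punch has bottomed in the empty mould, note how far the press travelled, and let the lever come all the way back up. Then slide the red-handled depth stop up its post to where it will catch the crosshead 10 mm above that bottomed position, to within 2 mm, so that every tile comes out 10 mm thick; let go of it there, and do not shove the mould or the mug, bowl and tools around.

Things in the scene. Friction and masses are not known exactly. Their poses are not given: they have to be found in the camera images.
- press: Teal two-post hand-lever tile press, fixed; base 220 x 170 x 20 mm. Origin: on the table, below the ram's centre line. Its -x points to the lever's handle side (about world -y), +y to the depth stop's side (towards the robot), z up. Two steel posts, 12 mm thick, at x = 0, y = +66 and -66 mm, 20 to 185 mm above the table. Between them, under the punch, a loose white plaster mould.
- lever (a joint): Lever hinge, rad: 0 = fully up (its return spring holds it there), grows as the handle is pressed, to 0.62. Pivot on the column top at the press's x = +80 mm, 215 mm above the table. The lever is 16 mm wide, runs to the press's -x and slopes up 0.32 rad to its handle at joint 0 (level at 0.32). It drives the ram straight down, 80 mm per rad.
- grip (a point): Middle of the lever's black handle (26 mm thick, 105 mm long, red ball 32 mm at its end), on its centre line, 275 mm from the pivot; 301 mm above the table when up; free above. Pressing here takes 2 to 4 N against the spring until the punch bottoms, then 2 to 3 N more per mm; 8 to 12 N seats it firmly, more than 20 N can break the plaster.
- ram: The moving ram: aluminium punch 54 mm across, 30 mm high, under a grey crosshead bar (160 mm along the press's y, 24 mm wide, 16 mm high) that slides on the two posts. Origin: centre of the punch's underside, 98 mm above the table when the lever is up; z up. Pressing the lever drives the punch 20 to 45 mm down into the hollow of the plaster mould, until it bottoms on the hollow's floor.
- throat (a point): Point on the press's base, below the punch, 20 mm above the table. Over it: a screw-jack table (a new height each time) with a firm rubber pad and, loose on that, the mould: round white plaster, 92 mm across, 32 mm high, hollow 66 mm across. Hand-cast: its floor's thickness was never measured and the punch hides it; only the lever tells where the punch bottoms. It must stay put.
- lug (a point): Point on the underside of the crosshead at the stop's post, 30 mm above the punch's underside: this is what comes down on the top of the depth stop. 128 mm above the table when the lever is up. Moves with the ram.
- stop (a joint): Depth stop's height on its post, m: 0 = lowest, grows upward, to 0.086. Brass collar 26 mm across, 18 mm high, on the post at the press's +y side, below the crosshead. Stiff sliding fit: about 6 N to slide it, and it stays where left; only friction holds it until it is clamped later, so do not press the lever onto it. At joint 0 its top is 42 mm above the table.
- stop_top (a point): Centre of the top face of the stop's collar, on the post's axis. The lug lands here. Start: 42 to 62 mm above the table.
- stop_bar (a point): Grip point on the stop's red thumb bar: 14 mm wide (along the press's x), 14 mm high, standing out from the collar along the press's +y from 10 to 80 mm from the post's axis. The point is on the bar's centre line, 56 mm from the post's axis and 9 mm below the stop's top. Pinch it from above, fingers closing along the press's x; free above.
- mug: White ceramic mug with a blue handle, 92 mm across, 75 mm high, to be left alone. Origin: centre of its underside.
- bowl: White bowl, 150 mm across, 55 mm high, to be left alone. Origin: centre of its underside.
- rib: Flat wooden potter's rib 60 x 100 x 7 mm, to be left alone. Origin: centre of its underside.
- model_tool: Wooden modelling tool, about 190 mm long along its x, 10 mm high, to be left alone. Origin: under its middle.

How it is judged:
On the way, in this order (a step that is already met when the one before it is completed fails the run):
1. the lever is pressed until the punch is firmly down on the floor of the mould (more than 8 N between them for 0.3 s) (contact force between ram and anything else above 8 N and value of joint lever above 0.2 rad), for 0.3 s.
2. the lever is let all the way back up (value of joint lever below 0.03 rad), for 0.2 s.
At the end, for the whole second after the job is handed in: The depth stop stands where it would catch the crosshead 10 mm (give or take 2.5 mm) above the place at which the punch bottomed in the mould; the lever is fully up (joint below 0.03 rad), the stop is released and the mould stands still within 6 mm of its place (z of mould_c0 in the frame of stop_top between -0.0485 and -0.0435 m and value of joint lever below 0.03 rad and distance of mould_c0 from where it was at the start of the episode below 0.006 m); the robot touches nothing.
It fails at once if the lever is pushed with more than 30 N, which breaks the plaster (contact force between lever and anything else above 30 N).
It fails at once if the mould is shoved by more than 10 mm (distance of mould_c0 from where it was at the start of the episode above 0.01 m).
It fails at once if the mug, bowl, rib or modelling tool is moved by more than 20 mm (distance of any of mug, bowl, rib, model_tool from where it was at the start of the episode above 0.02 m).
It also fails if it takes over 67 s, if anything falls off the work surface, if the arm or the gripper's body presses on something with over 40 N, if the wrist force passes 120 N, or if a joint passes its speed limit or range.

## Working session

There is one attempt and no reset: what is moved stays moved. The work goes in short steps, Python scripts to look and compute and a shell command to move; the robot and the scene stay as the last step left them, time stands still between calls to the robot, and variables do not carry over. Pictures are saved under pics/ and viewed, at most 10 in all, crops included, and the job is handed in when it is done.

```bash
mkdir -p pics; python3 - <<'E'
from workcell import robot, optics
import cv2,numpy as np
s=robot.observe();print(s)
for n in("scene","side","wrist"):
    c=optics.get_calibration(n);print(n,{k:(np.round(v,4).tolist() if k!='name' else v) for k,v in c.items()})
    im=optics.read_camera(n);cv2.imwrite(f"pics/{n}0.png",im[:,:,::-1])
E
```

```text
{'time_s': 0.0, 'q': array([-0.07669849,  0.60014267, -0.00252869,  1.60014012,  0.00182697,
        0.94289123, -0.07979692]), 'qd': array([-0.000523  , -0.00062607,  0.00160189, -0.0003854 , -0.0003033 ,
       -0.00193392, -0.00048542]), 'joint_torque': array([ 5.70884713e-04, -7.65060925e+01,  1.49801854e+00, -2.52344084e+01,
       -5.23842021e-02,  1.69115182e-02,  2.08527672e-04]), 'tcp_pos': array([ 7.24504905e-01, -3.65405089e-05,  2.17743860e-01]), 'ee_rot': array([-2.22067218e+00, -2.22081416e+00,  1.93725045e-03]), 'contact_force': array([ 0.29107681, -0.30033135,  0.36189022]), 'ft_torque': array([ 0.05136107,  0.04036418, -0.01527515]), 'grip_force': 0.0, 'grip_width': 0.09278799149779393}
scene {'fx': 540.0116, 'fy': 540.0116, 'cx': 276.6133, 'cy': 207.4887, 'world_from_camera': [[-0.9567, -0.2355, 0.1713, 0.7983], [0.2909, -0.7991, 0.5261, 0.6956], [0.013, 0.5531, 0.833, 1.2796], [0.0, 0.0, 0.0, 1.0]]}
side {'fx': 389.6, 'fy': 389.6, 'cx': 286.6126, 'cy': 216.3106, 'world_from_camera': [[-0.9066, 0.2449, -0.3436, 0.2341], [-0.4215, -0.4897, 0.7632, 0.7113], [0.0186, 0.8368, 0.5472, 0.6944], [0.0, 0.0, 0.0, 1.0]]}
wrist {'fx': 307.3745, 'fy': 307.3745, 'cx': 281.5367, 'cy': 214.1686, 'mount': [[0.0014, 0.9697, 0.2443, 0.0662], [1.0, -0.0014, -0.0002, -0.002], [0.0002, 0.2443, -0.9697, -0.167], [0.0, 0.0, 0.0, 1.0]]}
```

View pics/scene0.png

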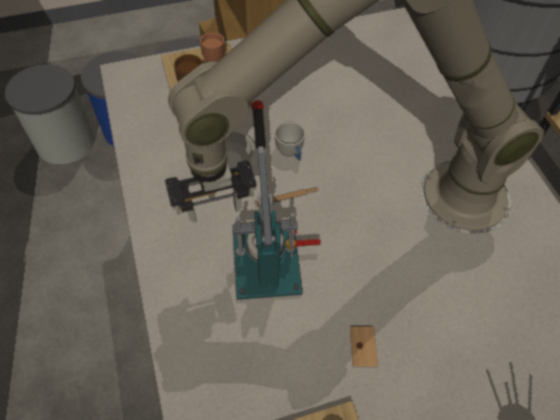

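View pics/side0.png

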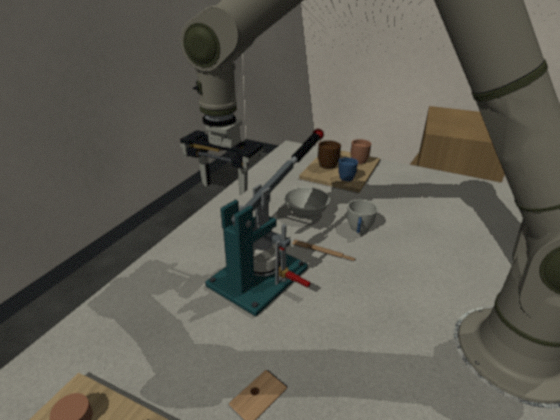

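The scene view shows the press at about (268,250), its red bar at (307,242) and the lever ball at (258,105). The side view shows the ball at (319,133) and the bar at (298,278). I'll triangulate these next.

```bash
cat > h.py <<'E'
import numpy as np,cv2
from workcell import robot,optics
from scipy.spatial.transform import Rotation as R
def cam(n,s=None):
    c=optics.get_calibration(n)
    if n!='wrist': return c,np.array(c['world_from_camera'])
    T=np.eye(4);T[:3,:3]=R.from_rotvec(s['ee_rot']).as_matrix();T[:3,3]=s['tcp_pos'];return c,T@np.array(c['mount'])
def ray(n,p,s=None):
    c,T=cam(n,s);d=np.array([(p[0]-c['cx'])/c['fx'],-(p[1]-c['cy'])/c['fy'],-1]);d=T[:3,:3]@d
    return T[:3,3],d/np.linalg.norm(d)
def proj(n,P,s=None):
    c,T=cam(n,s);q=np.linalg.inv(T)@np.r_[P,1];return c['cx']-c['fx']*q[0]/q[2],c['cy']+c['fy']*q[1]/q[2]
def plane(n,p,z,s=None):
    o,d=ray(n,p,s);return o+d*(z-o[2])/d[2]
def tri(*rs):
    A=sum(np.eye(3)-np.outer(d,d) for o,d in rs);b=sum((np.eye(3)-np.outer(d,d))@o for o,d in rs)
    P=np.linalg.solve(A,b);return P,[np.linalg.norm((np.eye(3)-np.outer(d,d))@(P-o)) for o,d in rs]
def blobs(im,lo,hi,amin=15):
    h=cv2.cvtColor(im,cv2.COLOR_RGB2HSV);m=cv2.inRange(h,lo,hi)
    if lo[0]==0:m|=cv2.inRange(h,(172,lo[1],lo[2]),(180,255,255))
    n,l,st,c=cv2.connectedComponentsWithStats(m)
    return sorted([(int(st[i,4]),c[i],np.argwhere(l==i)[:,::-1]) for i in range(1,n) if st[i,4]>=amin],key=lambda t:-t[0])
E
python3 - <<'E'
from h import *
for n in("scene","side"):
    im=cv2.imread(f"pics/{n}0.png")[:,:,::-1].copy()
    for a,c,p in blobs(im,(0,150,60),(6,255,255)):
        r=cv2.minAreaRect(p.astype(np.float32));print(n,'red',a,c.round(1),np.round(cv2.boxPoints(r)).tolist())
    for a,c,p in blobs(im,(80,90,20),(100,255,255),100):
        print(n,'teal',a,c.round(1),cv2.approxPolyDP(cv2.convexHull(p.astype(np.int32)),3,True)[:,0].tolist())
a=cv2.imread("pics/scene0.png")[80:310,170:350];b=cv2.imread("pics/side0.png")[120:320,180:340]
cv2.imwrite("pics/crop.png",np.hstack([cv2.resize(a,(430,550),interpolation=2),cv2.resize(b,(370,550),interpolation=2)]))
E
```

```text
scene red 111 [307.1 242.1] [[296.0, 240.0], [319.0, 239.0], [319.0, 243.0], [296.0, 245.0]]
scene red 61 [257.8 104.5] [[252.0, 101.0], [262.0, 101.0], [262.0, 108.0], [252.0, 108.0]]
scene teal 2756 [267.6 269.9] [[238, 297], [236, 255], [256, 222], [273, 212], [295, 251], [300, 292]]
side red 143 [296.3 278.1] [[285.0, 276.0], [288.0, 270.0], [310.0, 281.0], [307.0, 287.0]]
side red 28 [319.3 132.4] [[316.0, 132.0], [318.0, 129.0], [323.0, 133.0], [320.0, 136.0]]
side teal 3798 [243.7 263.9] [[256, 314], [206, 282], [221, 210], [234, 201], [274, 219], [291, 282]]
side teal 212 [294.7 264.8] [[306, 267], [300, 273], [286, 265], [287, 255]]
```

View pics/crop.png

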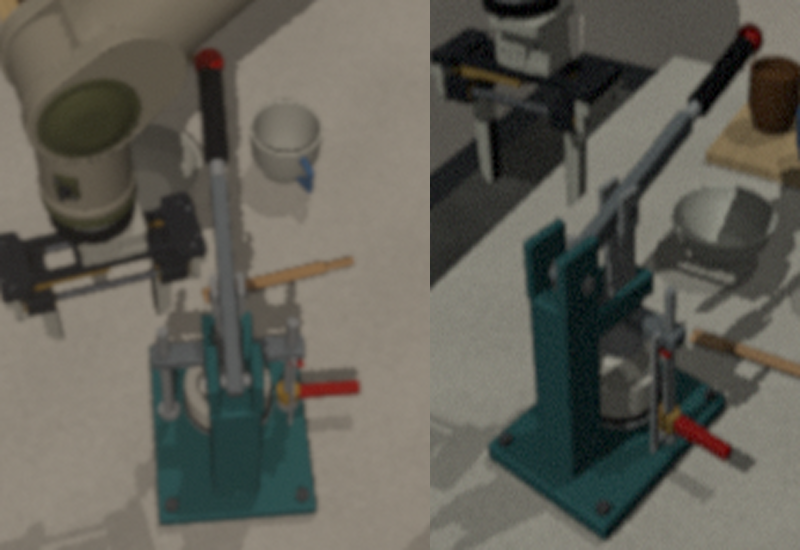

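View pics/wrist0.png

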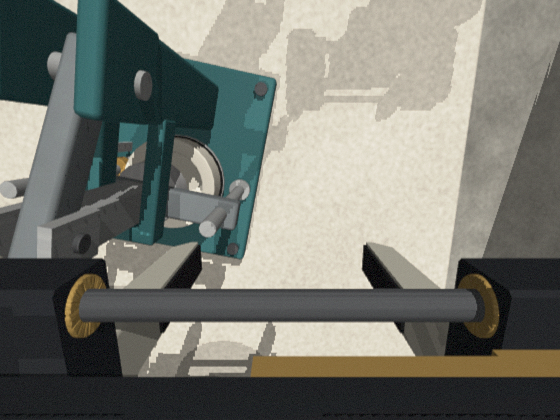

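The crops show the press axis running nearly vertical in the scene image, the handle clear above, and the gripper close beside the lever. The wrist view shows the crosshead and the far post at (210,225).

```bash
python3 - <<'E'
from h import *
ball=tri(ray('scene',(257.8,104.5)),ray('side',(319.3,132.4)));print('ball',ball)
bar=tri(ray('scene',(307.1,242)),ray('side',(296.8,278.5)));print('bar mid',bar)
for sc,si in [((319,241),(308.5,284)),((297,242.5),(286.5,273))]: print('bar end',tri(ray('scene',sc),ray('side',si)))
C=[plane('scene',p,0.0) for p in [(238,297),(300,292.5)]];print('front corners',C)
S=[plane('side',p,0.0) for p in [(256,314),(206,282)]];print('side',S)
# press y axis (towards robot) : yaw
P=sum(C)/2
d=C[1]-C[0];print('len',np.linalg.norm(d),'yaw of +y',np.degrees(np.arctan2(d[1],d[0])))
# handle midline in scene at grip height from ball toward pivot
s=robot.observe()
print('wrist post top far',plane('wrist',(208,229),.185,s),'corner bolts')
E
```

```text
ball (array([ 0.55888459, -0.20765918,  0.32374611]), [np.float64(0.0009188844391885194), np.float64(0.0009188844391884356)])
bar mid (array([0.50082165, 0.04585419, 0.04658377]), [np.float64(0.002109020587102196), np.float64(0.002109020587102021)])
bar end (array([0.46870508, 0.05001269, 0.04443572]), [np.float64(0.001341033220906628), np.float64(0.0013410332209066564)])
bar end (array([0.52876717, 0.04408525, 0.05291787]), [np.float64(0.0030837703371932755), np.float64(0.0030837703371935188)])
front corners [array([ 7.09987607e-01,  1.22658347e-01, -2.22044605e-16]), array([0.55382348, 0.15606439, 0.        ])]
side [array([0.55766812, 0.15524345, 0.        ]), array([0.72560117, 0.11586821, 0.        ])]
len 0.15969720638068086 yaw of +y 167.92548265511988
wrist post top far [0.6726491  0.00535548 0.185     ] corner bolts
```

The press origin is near (0.608, 0.020) with its +y axis at yaw ≈ 168°. The ball and bar tip predicted from that pose match the measurements to about 5 mm. The grip point is near (0.570, −0.155, 0.301), so I'll lift, shut the fingers and go above it.

```bash
python3 -m inch '[[0,[0,0,-45],[0,0,0]],[0,[0,0,-45],[0,0,0]],[0,[0,0,-45],[0,0,0]],[0,[-30,-30,0],[0,0,0]],[0,[-30,-30,0],[0,0,0]],[0,[-30,-30,0],[0,0,0]],[0,[-30,-30,0],[0,0,0]],[0,[-30,-30,0],[0,0,0]],[0,[-5,-5,0],[0,0,0]],[0,[0,0,0],[0,0,0]],[0,[0,0,0],[0,0,0]]]' 20
```

```text
time_s: 1.25
tcp_pos: [0.5708, -0.1539, 0.3536]
ee_rot: [-2.22, -2.223, -0.001]
contact_force: [0.7, 0.3, -0.6]
grip_width: 0.0097
grip_force: 0.0
```

```bash
python3 - <<'E'
from h import *
s=robot.observe();print(s['tcp_pos'],s['contact_force'],s['grip_width'],s['ee_rot'])
im=optics.read_camera('wrist');cv2.imwrite('pics/w1.png',im[:,:,::-1])
E
```

```text
[ 0.57082755 -0.15391748  0.35359879] [ 0.67450406  0.34525168 -0.58654673] 0.009671853068416269 [-2.22012901e+00 -2.22259747e+00 -1.14556580e-03]
```

View pics/w1.png

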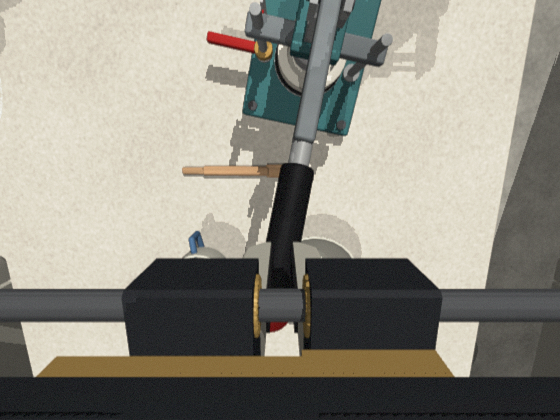

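The wrist view shows the shut fingers centred over the black handle at (285,255). The post tops are at (255,8) and (387,41), and the red bar runs from (208,37) to (262,48). I'll refine the press pose from the posts while going down.

```bash
python3 - <<'E'
from h import *
s=robot.observe()
a=plane('wrist',(255,8),.185,s);b=plane('wrist',(387,41),.185,s);print(a,b,np.linalg.norm(a-b),(a+b)/2,np.degrees(np.arctan2(*(a-b)[1::-1])))
im=cv2.imread('pics/w1.png')[:,:,::-1].copy()
for ar,c,p in blobs(im,(0,150,60),(6,255,255))[:3]:print(ar,c,plane('wrist',c,.047,s))
E
python3 -m inch '[[0,[0,0,-0],[0,0,0]],[0,[0,0,15],[0,0,0]],[0,[0,0,10],[0,0,0]],[0,[0,0,5],[0,0,0]],[0,[0,0,2],[0,0,0]],[0,[0,0,2],[0,0,0]],[0,[0,0,2],[0,0,0]],[0,[0,0,2],[0,0,0]],[0,[0,0,0],[0,0,0]],[0,[0,0,0],[0,0,0]]]'
```

```text
[0.5429225  0.03299846 0.185     ] [0.67256006 0.00472687 0.185     ] 0.13268451733092013 [0.60774128 0.01886266 0.185     ] 167.69745559985813
508 [230.68110236  41.5019685 ] [0.49767641 0.04124158 0.047     ]
108 [276.00925926 325.37962963] [ 0.5603101 -0.4067095  0.047    ]
time_s: 2.3
tcp_pos: [0.5702, -0.1552, 0.316]
ee_rot: [2.221, 2.221, 0.001]
contact_force: [0.5, -0.8, 1.9]
grip_width: 0.0005
grip_force: 0.8
```

The post spacing comes out at 132.7 mm against 132 mm nominal, so the pose is good: origin (0.608, 0.019), yaw 167.7°. The fingers have just touched the handle, so I'll press on.

```bash
python3 -m inch '[[0,[-1,0,5],[0,0,0]],[0,[-1,0,5],[0,0,0]],[0,[-1,0,5],[0,0,0]],[0,[-1,0,5],[0,0,0]],[0,[-1,0,5],[0,0,0]],[0,[-1,0,5],[0,0,0]],[0,[-1,0,5],[0,0,0]],[0,[-1,0,5],[0,0,0]],[0,[-1,0,5],[0,0,0]],[0,[0,0,0],[0,0,0]],[0,[0,0,0],[0,0,0]]]'
```

```text
time_s: 3.4
tcp_pos: [0.5699, -0.1639, 0.2705]
ee_rot: [-2.221, -2.221, 0.0]
contact_force: [-0.8, -0.4, 3.4]
grip_width: 0.0005
grip_force: 1.1
```

```bash
python3 -m inch '[[0,[0,0,4],[0,0,0]],[0,[0,0,4],[0,0,0]],[0,[0,0,4],[0,0,0]],[0,[0,0,0],[0,0,0]],[0,[0,0,0],[0,0,0]]]'
```

```text
time_s: 3.9
tcp_pos: [0.5702, -0.164, 0.2586]
ee_rot: [2.221, 2.221, 0.0]
contact_force: [0.3, -1.3, 2.8]
grip_width: 0.0004
grip_force: 1.2
```

```bash
for i in 1 2 3 4 5 6; do :; done; python3 -m inch '[[0,[0,0,1.5],[0,0,0]],[0,[0,0,1.5],[0,0,0]],[0,[0,0,0],[0,0,0]]]' | sed -n 2,4p
python3 -m inch '[[0,[0,0,1.5],[0,0,0]],[0,[0,0,1.5],[0,0,0]],[0,[0,0,0],[0,0,0]]]' | sed -n 2,4p
python3 -m inch '[[0,[0,0,1.5],[0,0,0]],[0,[0,0,1.5],[0,0,0]],[0,[0,0,0],[0,0,0]]]' | sed -n 2,4p
```

```text
tcp_pos: [0.5701, -0.1641, 0.2555]
ee_rot: [2.221, 2.221, 0.0]
contact_force: [-0.4, -1.6, 3.6]
tcp_pos: [0.57, -0.164, 0.2524]
ee_rot: [-2.221, -2.221, 0.0]
contact_force: [0.3, -2.2, 2.6]
tcp_pos: [0.5699, -0.164, 0.2494]
ee_rot: [-2.221, -2.221, 0.0]
contact_force: [0.6, -1.8, 2.6]
```

```bash
g(){ tee /tmp/o | grep -E 'tcp|contact' | tr '\n' ' '; echo; awk '/contact/{gsub("]","");if($4>5.5)exit 1}' /tmp/o || exit; }
python3 -m inch '[[0,[0,0,1.5],[0,0,0]],[0,[0,0,1.5],[0,0,0]],[0,[0,0,0],[0,0,0]]]' | g; [ ${PIPESTATUS[1]} = 0 ] || exit
awk '/contact/{gsub("]","");if($4>5.5)exit 1}' /tmp/o || exit
python3 -m inch '[[0,[0,0,1.5],[0,0,0]],[0,[0,0,1.5],[0,0,0]],[0,[0,0,0],[0,0,0]]]' | g
awk '/contact/{gsub("]","");if($4>5.5)exit 1}' /tmp/o || exit
python3 -m inch '[[0,[0,0,1.5],[0,0,0]],[0,[0,0,1.5],[0,0,0]],[0,[0,0,0],[0,0,0]]]' | g
awk '/contact/{gsub("]","");if($4>5.5)exit 1}' /tmp/o || exit
python3 -m inch '[[0,[0,0,1.5],[0,0,0]],[0,[0,0,1.5],[0,0,0]],[0,[0,0,0],[0,0,0]]]' | g
awk '/contact/{gsub("]","");if($4>5.5)exit 1}' /tmp/o || exit
python3 -m inch '[[0,[0,0,1.5],[0,0,0]],[0,[0,0,1.5],[0,0,0]],[0,[0,0,0],[0,0,0]]]' | g
awk '/contact/{gsub("]","");if($4>5.5)exit 1}' /tmp/o || exit
python3 -m inch '[[0,[0,0,1.5],[0,0,0]],[0,[0,0,1.5],[0,0,0]],[0,[0,0,0],[0,0,0]]]' | g
```

```text
tcp_pos: [0.5699, -0.164, 0.2464] contact_force: [0.4, -2.0, 2.4] 
tcp_pos: [0.5699, -0.164, 0.2434] contact_force: [-0.6, -2.1, 3.2] 
tcp_pos: [0.57, -0.164, 0.2404] contact_force: [-0.1, -1.6, 2.9] 
tcp_pos: [0.57, -0.164, 0.2374] contact_force: [-0.8, -2.2, 2.2] 
tcp_pos: [0.57, -0.164, 0.2344] contact_force: [-0.3, -2.5, 3.3] 
tcp_pos: [0.57, -0.164, 0.2314] contact_force: [-0.3, -2.7, 3.0]
```

```bash
g(){ tee /tmp/o | grep -E 'tcp|contact' | tr '\n' ' '; echo; }; k(){ awk '/contact/{gsub("]","");if($4>5.5)exit 1}' /tmp/o; }
python3 -m inch '[[0,[-1,0,1.5],[0,0,0]],[0,[-1,0,1.5],[0,0,0]],[0,[0,0,0],[0,0,0]]]' | g; k || exit
python3 -m inch '[[0,[0,0,1.5],[0,0,0]],[0,[0,0,1.5],[0,0,0]],[0,[0,0,0],[0,0,0]]]' | g; k || exit
python3 -m inch '[[0,[0,0,1.5],[0,0,0]],[0,[0,0,1.5],[0,0,0]],[0,[0,0,0],[0,0,0]]]' | g; k || exit
python3 -m inch '[[0,[0,0,1.5],[0,0,0]],[0,[0,0,1.5],[0,0,0]],[0,[0,0,0],[0,0,0]]]' | g; k || exit
python3 -m inch '[[0,[0,0,1.5],[0,0,0]],[0,[0,0,1.5],[0,0,0]],[0,[0,0,0],[0,0,0]]]' | g; k || exit
python3 -m inch '[[0,[0,0,1.5],[0,0,0]],[0,[0,0,1.5],[0,0,0]],[0,[0,0,0],[0,0,0]]]' | g; k || exit
python3 -m inch '[[0,[0,0,1.5],[0,0,0]],[0,[0,0,1.5],[0,0,0]],[0,[0,0,0],[0,0,0]]]' | g; k || exit
python3 -m inch '[[0,[0,0,1.5],[0,0,0]],[0,[0,0,1.5],[0,0,0]],[0,[0,0,0],[0,0,0]]]' | g
```

```text
tcp_pos: [0.57, -0.1651, 0.2283] contact_force: [0.4, 2.7, 2.8] 
tcp_pos: [0.5701, -0.1658, 0.2254] contact_force: [1.3, 1.8, 2.4] 
tcp_pos: [0.57, -0.166, 0.2224] contact_force: [0.8, 2.0, 2.6] 
tcp_pos: [0.57, -0.1661, 0.2194] contact_force: [0.5, 1.3, 2.3] 
tcp_pos: [0.57, -0.1661, 0.2164] contact_force: [-0.6, 2.1, 3.8] 
tcp_pos: [0.57, -0.1661, 0.2134] contact_force: [0.8, 2.5, 4.1] 
tcp_pos: [0.57, -0.166, 0.2104] contact_force: [1.2, 1.1, 2.8] 
tcp_pos: [0.57, -0.166, 0.2074] contact_force: [0.9, 0.9, 3.6]
```

```bash
g(){ tee /tmp/o | grep -E 'tcp|contact' | tr '\n' ' '; echo; }; k(){ awk '/contact/{gsub("]","");if($4>5.5)exit 1}' /tmp/o; }
python3 -m inch '[[0,[0,0,1.5],[0,0,0]],[0,[0,0,1.5],[0,0,0]],[0,[0,0,0],[0,0,0]]]' | g; k || exit
python3 -m inch '[[0,[0,0,1.5],[0,0,0]],[0,[0,0,1.5],[0,0,0]],[0,[0,0,0],[0,0,0]]]' | g; k || exit
python3 -m inch '[[0,[0,0,1.5],[0,0,0]],[0,[0,0,1.5],[0,0,0]],[0,[0,0,0],[0,0,0]]]' | g; k || exit
python3 -m inch '[[0,[0,0,1.5],[0,0,0]],[0,[0,0,1.5],[0,0,0]],[0,[0,0,0],[0,0,0]]]' | g; k || exit
python3 -m inch '[[0,[0,0,1.5],[0,0,0]],[0,[0,0,1.5],[0,0,0]],[0,[0,0,0],[0,0,0]]]' | g; k || exit
python3 -m inch '[[0,[0,0,1.5],[0,0,0]],[0,[0,0,1.5],[0,0,0]],[0,[0,0,0],[0,0,0]]]' | g; k || exit
python3 -m inch '[[0,[0,0,1.5],[0,0,0]],[0,[0,0,1.5],[0,0,0]],[0,[0,0,0],[0,0,0]]]' | g; k || exit
python3 -m inch '[[0,[0,0,1.5],[0,0,0]],[0,[0,0,1.5],[0,0,0]],[0,[0,0,0],[0,0,0]]]' | g
```

```text
tcp_pos: [0.5701, -0.1659, 0.2044] contact_force: [0.5, 0.6, 2.5] 
tcp_pos: [0.57, -0.1659, 0.2014] contact_force: [0.5, 2.9, 2.9] 
tcp_pos: [0.57, -0.166, 0.1984] contact_force: [0.9, 1.9, 4.3] 
tcp_pos: [0.57, -0.1661, 0.1954] contact_force: [0.5, 2.0, 4.0] 
tcp_pos: [0.57, -0.1661, 0.1924] contact_force: [0.8, 2.4, 2.4] 
tcp_pos: [0.57, -0.166, 0.1894] contact_force: [0.2, 2.7, 3.1] 
tcp_pos: [0.57, -0.1661, 0.1864] contact_force: [-0.7, 2.3, 3.1] 
tcp_pos: [0.57, -0.166, 0.1834] contact_force: [0.5, 2.6, 4.9]
```

```bash
g(){ tee /tmp/o | grep -E 'tcp|contact' | tr '\n' ' '; echo; }; k(){ awk '/contact/{gsub("]","");if($4>9.5)exit 1}' /tmp/o; }
python3 -m inch '[[0,[0,0,0],[0,0,0]]]' | g; python3 -m inch '[[0,[0,0,0],[0,0,0]]]' | g
python3 -m inch '[[0,[0,0,1],[0,0,0]],[0,[0,0,0],[0,0,0]],[0,[0,0,0],[0,0,0]]]' | g; k || exit
python3 -m inch '[[0,[0,0,1],[0,0,0]],[0,[0,0,0],[0,0,0]],[0,[0,0,0],[0,0,0]]]' | g; k || exit
python3 -m inch '[[0,[0,0,1],[0,0,0]],[0,[0,0,0],[0,0,0]],[0,[0,0,0],[0,0,0]]]' | g; k || exit
python3 -m inch '[[0,[0,0,1],[0,0,0]],[0,[0,0,0],[0,0,0]],[0,[0,0,0],[0,0,0]]]' | g
```

```text
tcp_pos: [0.5699, -0.1661, 0.1836] contact_force: [1.2, 1.8, 4.0] 
tcp_pos: [0.57, -0.1661, 0.1836] contact_force: [0.2, 1.9, 3.8] 
tcp_pos: [0.57, -0.166, 0.1826] contact_force: [0.0, 2.4, 4.1] 
tcp_pos: [0.57, -0.166, 0.1816] contact_force: [0.8, 2.6, 3.6] 
tcp_pos: [0.57, -0.1661, 0.1806] contact_force: [0.1, 2.2, 4.5] 
tcp_pos: [0.57, -0.166, 0.1796] contact_force: [1.0, 2.3, 3.7]
```

```bash
g(){ tee /tmp/o | grep -E 'tcp|contact' | tr '\n' ' '; echo; }; k(){ awk '/contact/{gsub("]","");if($4>9.5)exit 1}' /tmp/o; }
python3 -m inch '[[0,[0,0,1],[0,0,0]],[0,[0,0,0],[0,0,0]]]' | g; k || exit
python3 -m inch '[[0,[0,0,1],[0,0,0]],[0,[0,0,0],[0,0,0]]]' | g; k || exit
python3 -m inch '[[0,[0,0,1],[0,0,0]],[0,[0,0,0],[0,0,0]]]' | g; k || exit
python3 -m inch '[[0,[0,0,1],[0,0,0]],[0,[0,0,0],[0,0,0]]]' | g; k || exit
python3 -m inch '[[0,[0,0,1],[0,0,0]],[0,[0,0,0],[0,0,0]]]' | g; k || exit
python3 -m inch '[[0,[0,0,1],[0,0,0]],[0,[0,0,0],[0,0,0]]]' | g; k || exit
python3 -m inch '[[0,[0,0,1],[0,0,0]],[0,[0,0,0],[0,0,0]]]' | g; k || exit
python3 -m inch '[[0,[0,0,1],[0,0,0]],[0,[0,0,0],[0,0,0]]]' | g; k || exit
python3 -m inch '[[0,[0,0,1],[0,0,0]],[0,[0,0,0],[0,0,0]]]' | g; k || exit
python3 -m inch '[[0,[0,0,1],[0,0,0]],[0,[0,0,0],[0,0,0]]]' | g
```

```text
tcp_pos: [0.5701, -0.1659, 0.1787] contact_force: [1.0, 3.0, 5.4] 
tcp_pos: [0.5701, -0.1658, 0.1778] contact_force: [-0.3, 4.0, 7.4] 
tcp_pos: [0.5702, -0.1657, 0.1771] contact_force: [-0.6, 3.4, 9.6]
```

The resistance firmed up: the knee is at TCP z ≈ 0.1793. I'll seat it a little more and hold.

```bash
g(){ tee /tmp/o | grep -E 'tcp|contact' | tr '\n' ' '; echo; }
python3 -m inch '[[0,[0,0,0.5],[0,0,0]],[0,[0,0,0],[0,0,0]],[0,[0,0,0],[0,0,0]]]' | g;python3 -m inch '[[0,[0,0,0],[0,0,0]],[0,[0,0,0],[0,0,0]],[0,[0,0,0],[0,0,0]]]' | g
python3 - <<'E'
from h import *
im=optics.read_camera('wrist');cv2.imwrite('pics/w2.png',im[:,:,::-1])
o=np.array([.6077,.0189]);a=np.radians(167.7);ex=np.array([np.sin(a),-np.cos(a)])
from scipy.optimize import brentq
def th(p):
    X=(np.array(p[:2])-o)@ex*1e3-80   # from pivot, negative outward
    z=p[2]*1e3-215
    # distance of contact point above lever centre line = 13
    f=lambda t: (z*np.cos(.32-t)+X*np.sin(.32-t))-13
    return brentq(f,-.1,.7)
for p in [(.5702,-.1552,.316),(.5702,-.1552,.3152),(.5701,-.1659,.1793),(.5701,-.1659,.1797),(.5702,-.1657,.1771)]: print(p,th(p),80*th(p),'stop top',138-80*th(p))
E
```

```text
tcp_pos: [0.5702, -0.1656, 0.1768] contact_force: [-1.7, 4.6, 11.2] 
tcp_pos: [0.5702, -0.1656, 0.1768] contact_force: [-1.0, 3.3, 10.6] 
(0.5702, -0.1552, 0.316) -0.0060894167246169995 -0.48715333796935995 stop top 138.48715333796935
(0.5702, -0.1552, 0.3152) -0.00334929624937176 -0.2679436999497408 stop top 138.26794369994974
(0.5701, -0.1659, 0.1793) 0.500153764667885 40.0123011734308 stop top 97.9876988265692
(0.5701, -0.1659, 0.1797) 0.49869925571149815 39.89594045691985 stop top 98.10405954308015
(0.5702, -0.1657, 0.1771) 0.5082911874310322 40.66329499448258 stop top 97.33670500551742
```

```bash
python3 -m inch '[[0,[0,0,-2],[0,0,0]],[0,[0,0,-5],[0,0,0]],[0,[0,0,-10],[0,0,0]],[0,[1,0,-14],[0,0,0]],[0,[1,0,-14],[0,0,0]],[0,[1,0,-14],[0,0,0]],[0,[1,0,-14],[0,0,0]],[0,[2,0,-14],[0,0,0]],[0,[2,0,-14],[0,0,0]],[0,[2,0,-14],[0,0,0]],[0,[2,0,-13],[0,0,0]],[0,[0,0,-6],[0,0,0]]]'; python3 -m inch '[[0,[0,0,-4],[0,0,0]],[0,[0,0,-10],[0,0,0]],[0,[0,0,-20],[0,0,0]],[0,[0,0,0],[0,0,0]],[0,[0,0,0],[0,0,0]]]'
```

```text
time_s: 15.25
tcp_pos: [0.5702, -0.1534, 0.3119]
ee_rot: [2.22, 2.221, 0.002]
contact_force: [0.0, 1.7, 1.0]
grip_width: 0.0008
grip_force: 0.8
time_s: 15.75
tcp_pos: [0.5698, -0.1544, 0.3439]
ee_rot: [2.222, 2.221, -0.001]
contact_force: [0.4, -0.0, -0.7]
grip_width: 0.0004
grip_force: 0.0
```

Bottoming is at lever ≈ 0.50 rad, or 40 mm of ram travel, so the stop top must stand at about 97.8 mm (bar top 95.8 mm). Next I turn the tool and go above the red bar.

```bash
python3 -m inch '[[0,[0,0,-25],[0,0,0]],[0.5,[0,0,0],[0,0,-8.5]],[0.5,[0,0,0],[0,0,-8.5]],[0.5,[0,0,0],[0,0,-8.5]],[0.5,[0,0,0],[0,0,-8.5]],[0.5,[0,0,0],[0,0,-8.5]],[0.5,[0,0,0],[0,0,-8.5]],[0.5,[0,0,0],[0,0,-8.5]],[0.5,[0,0,0],[0,0,-8.5]],[0.5,[0,0,0],[0,0,-8.5]],[0.5,[0,0,0],[0,0,-1.2]],[0.5,[0,0,0],[0,0,0]]]' 20
cat > rel.py <<'E'
from h import *
import sys
s=robot.observe();M=R.from_rotvec(s['ee_rot']).as_matrix()
o=np.array([.6077,.0189,0]);a=np.radians(167.7);ey=np.array([np.cos(a),np.sin(a),0])
t=o+.126*ey;t[2]=float(sys.argv[1]);print('tool x',M[:,0].round(3),'shift mm',(M.T@(t-s['tcp_pos'])*1e3).round(1),s['tcp_pos'],s['q'].round(2))
E
python3 rel.py 0.15
```

```text
time_s: 16.95
tcp_pos: [0.5696, -0.1543, 0.3683]
ee_rot: [-0.342, -3.122, -0.0]
contact_force: [-0.0, -0.2, -0.0]
grip_width: 0.0465
grip_force: 0.0
tool x [-0.976  0.216  0.001] shift mm [126.1 176.9 218.5] [ 0.56963732 -0.15431294  0.36831673] [ 0.34  0.31 -0.24  1.72  0.08  1.13  1.44]
```

```bash
python3 -m inch '[[0.5,[26,34,0],[0,0,0]],[0.5,[25,36,0],[0,0,0]],[0.5,[25,36,0],[0,0,0]],[0.5,[25,36,0],[0,0,0]],[0.5,[25,35,0],[0,0,0]],[0.5,[0,0,0],[0,0,0]],[0.5,[0,0,40],[0,0,0]],[0.5,[0,0,40],[0,0,0]],[0.5,[0,0,40],[0,0,0]],[0.5,[0,0,40],[0,0,0]],[0.5,[0,0,0],[0,0,0]],[0.5,[0,0,0],[0,0,0]]]'
python3 - <<'E'
from h import *
s=robot.observe();im=optics.read_camera('side');cv2.imwrite('pics/s2.png',cv2.resize(im[150:350,180:440,::-1],(780,600)))
im=optics.read_camera('wrist');cv2.imwrite('pics/w3.png',im[:,:,::-1])
for ar,c,p in blobs(im,(0,150,60),(6,255,255))[:3]:
    print(ar,c,np.round(cv2.boxPoints(cv2.minAreaRect(p.astype(np.float32)))).tolist(),plane('wrist',c,.054,s))
E
python3 rel.py 0.028
```

```text
time_s: 18.15
tcp_pos: [0.4847, 0.0455, 0.2093]
ee_rot: [-0.339, -3.122, 0.001]
contact_force: [0.8, 0.6, -0.5]
grip_width: 0.0466
grip_force: 0.0
689 [281.85486212 212.42089985] [[276.0, 183.0], [288.0, 183.0], [288.0, 242.0], [276.0, 242.0]] [0.49409594 0.04227711 0.054     ]
126 [300.8968254  280.27777778] [[297.0, 273.0], [305.0, 273.0], [305.0, 288.0], [297.0, 288.0]] [0.57667708 0.04652645 0.054     ]
tool x [-0.977  0.214 -0.002] shift mm [  1.5  -0.5 182.8] [0.48574868 0.04584619 0.21082797] [ 0.04  0.34 -0.33  2.13  0.17  0.69  0.95]
```

View pics/w3.png

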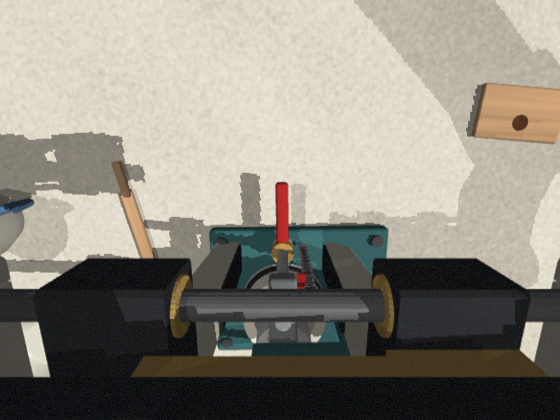

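The bar is centred between the fingers (column 282, rows 183–242) with nothing in the way on either side. I'll go down and pinch it.

```bash
python3 -m inch '[[0.5,[1,-1,40],[0,0,0]],[0.5,[0,0,40],[0,0,0]],[0.5,[0,0,40],[0,0,0]],[0.5,[0,0,30],[0,0,0]],[0.5,[0,0,20],[0,0,0]],[0.5,[0,0,11],[0,0,0]],[0.5,[0,0,0],[0,0,0]],[0,[0,0,0],[0,0,0]],[0,[0,0,0],[0,0,0]],[0,[0,0,0],[0,0,0]],[0,[0,0,0],[0,0,0]],[0,[0,0,0],[0,0,0]]]' 30; python3 -m inch '[[0,[0,0,0],[0,0,0]],[0,[0,0,0],[0,0,0]]]' 30
```

```text
time_s: 19.45
tcp_pos: [0.4841, 0.0462, 0.0287]
ee_rot: [0.335, 3.122, 0.003]
contact_force: [-0.2, 0.8, 4.6]
grip_width: 0.0139
grip_force: 30.0
time_s: 19.65
tcp_pos: [0.484, 0.046, 0.0285]
ee_rot: [0.334, 3.122, 0.002]
contact_force: [0.5, 5.6, 3.9]
grip_width: 0.0139
grip_force: 30.0
```

Gripped at 13.9 mm. I'll slide it up about 43 mm, let go and touch the bar's top.

```bash
python3 -m inch '[[0,[0,0,-2],[0,0,0]],[0,[0,0,-4],[0,0,0]],[0,[0,0,-4],[0,0,0]],[0,[0,0,-4],[0,0,0]],[0,[0,0,-5],[0,0,0]],[0,[0,0,-5],[0,0,0]],[0,[0,0,-5],[0,0,0]],[0,[0,0,-5],[0,0,0]],[0,[0,0,-5],[0,0,0]],[0,[0,0,-4],[0,0,0]],[0,[0,0,0],[0,0,0]],[0,[0,0,0],[0,0,0]]]'
python3 -m inch '[[0.5,[0,0,0],[0,0,0]],[0.5,[0,0,0],[0,0,0]],[0.5,[0,0,0],[0,0,0]],[0.5,[0,0,-20],[0,0,0]],[0.5,[0,0,-25],[0,0,0]],[0,[0,0,0],[0,0,0]],[0,[0,0,0],[0,0,0]],[0,[0,0,0],[0,0,0]],[0,[0,0,0],[0,0,0]],[0,[0,0,0],[0,0,0]]]'
```

```text
time_s: 20.85
tcp_pos: [0.484, 0.046, 0.0713]
ee_rot: [0.335, 3.123, 0.002]
contact_force: [0.5, 6.2, 2.9]
grip_width: 0.0137
grip_force: 30.0
time_s: 21.85
tcp_pos: [0.483, 0.045, 0.1155]
ee_rot: [-0.336, -3.122, 0.001]
contact_force: [0.2, 0.6, -0.3]
grip_width: 0.0115
grip_force: 0.0
```

```bash
g(){ tee /tmp/o | grep -E 'tcp|contact' | tr '\n' ' '; echo; }; k(){ awk '/contact/{gsub("]","");if($4>2.5)exit 1}' /tmp/o; }
python3 -m inch '[[0,[0,0,0],[0,0,0]],[0,[0,0,6],[0,0,0]],[0,[0,0,4],[0,0,0]],[0,[0,0,0],[0,0,0]],[0,[0,0,0],[0,0,0]]]' | g; k || exit
python3 -m inch '[[0,[0,0,1],[0,0,0]],[0,[0,0,0],[0,0,0]]]' | g; k || exit
python3 -m inch '[[0,[0,0,1],[0,0,0]],[0,[0,0,0],[0,0,0]]]' | g; k || exit
python3 -m inch '[[0,[0,0,1],[0,0,0]],[0,[0,0,0],[0,0,0]]]' | g; k || exit
python3 -m inch '[[0,[0,0,1],[0,0,0]],[0,[0,0,0],[0,0,0]]]' | g; k || exit
python3 -m inch '[[0,[0,0,1],[0,0,0]],[0,[0,0,0],[0,0,0]]]' | g; k || exit
python3 -m inch '[[0,[0,0,1],[0,0,0]],[0,[0,0,0],[0,0,0]]]' | g; k || exit
python3 -m inch '[[0,[0,0,1],[0,0,0]],[0,[0,0,0],[0,0,0]]]' | g; k || exit
python3 -m inch '[[0,[0,0,1],[0,0,0]],[0,[0,0,0],[0,0,0]]]' | g; k || exit
python3 -m inch '[[0,[0,0,1],[0,0,0]],[0,[0,0,0],[0,0,0]]]' | g; k || exit
python3 -m inch '[[0,[0,0,1],[0,0,0]],[0,[0,0,0],[0,0,0]]]' | g
```

```text
tcp_pos: [0.4833, 0.045, 0.1058] contact_force: [0.7, -0.0, -0.1] 
tcp_pos: [0.4834, 0.045, 0.1051] contact_force: [0.2, 0.5, 0.7] 
tcp_pos: [0.4834, 0.045, 0.1041] contact_force: [-0.4, -0.5, 0.6] 
tcp_pos: [0.4834, 0.045, 0.1031] contact_force: [0.2, 0.0, 0.3] 
tcp_pos: [0.4834, 0.045, 0.102] contact_force: [-0.5, 0.1, 0.5] 
tcp_pos: [0.4834, 0.045, 0.101] contact_force: [0.1, 0.7, -1.0] 
tcp_pos: [0.4834, 0.045, 0.1] contact_force: [-0.4, 0.8, -0.2] 
tcp_pos: [0.4833, 0.045, 0.099] contact_force: [-0.1, 0.2, 0.2] 
tcp_pos: [0.4833, 0.045, 0.098] contact_force: [-0.1, 0.3, -0.0] 
tcp_pos: [0.4834, 0.045, 0.097] contact_force: [-0.2, 0.3, -0.1] 
tcp_pos: [0.4833, 0.045, 0.096] contact_force: [0.1, -0.3, -0.4]
```

```bash
g(){ tee /tmp/o | grep -E 'tcp|contact' | tr '\n' ' '; echo; }; k(){ awk '/contact/{gsub("]","");if($4>2.2)exit 1}' /tmp/o; }
python3 -m inch '[[0,[0,0,0.8],[0,0,0]],[0,[0,0,0],[0,0,0]]]' | g; k || exit
python3 -m inch '[[0,[0,0,0.8],[0,0,0]],[0,[0,0,0],[0,0,0]]]' | g; k || exit
python3 -m inch '[[0,[0,0,0.8],[0,0,0]],[0,[0,0,0],[0,0,0]]]' | g; k || exit
python3 -m inch '[[0,[0,0,0.8],[0,0,0]],[0,[0,0,0],[0,0,0]]]' | g; k || exit
python3 -m inch '[[0,[0,0,0.8],[0,0,0]],[0,[0,0,0],[0,0,0]]]' | g; k || exit
python3 -m inch '[[0,[0,0,0.8],[0,0,0]],[0,[0,0,0],[0,0,0]]]' | g; k || exit
python3 -m inch '[[0,[0,0,0.8],[0,0,0]],[0,[0,0,0],[0,0,0]]]' | g; k || exit
python3 -m inch '[[0,[0,0,0.8],[0,0,0]],[0,[0,0,0],[0,0,0]]]' | g; k || exit
python3 -m inch '[[0,[0,0,0.8],[0,0,0]],[0,[0,0,0],[0,0,0]]]' | g; k || exit
python3 -m inch '[[0,[0,0,0.8],[0,0,0]],[0,[0,0,0],[0,0,0]]]' | g
```

```text
tcp_pos: [0.4833, 0.045, 0.0952] contact_force: [-1.0, 0.3, -1.1] 
tcp_pos: [0.4834, 0.045, 0.0944] contact_force: [-0.4, -0.2, -0.3] 
tcp_pos: [0.4834, 0.045, 0.0936] contact_force: [0.0, 0.3, -1.4] 
tcp_pos: [0.4834, 0.045, 0.0928] contact_force: [-0.2, 0.6, -0.6] 
tcp_pos: [0.4834, 0.045, 0.092] contact_force: [-0.9, 0.1, 0.3] 
tcp_pos: [0.4834, 0.045, 0.0914] contact_force: [-0.8, 0.3, 2.7]
```

The bar top is at 0.0916, so the stop top is at 93.6 mm and needs about 4.2 mm more. I'll regrip and lift.

```bash
python3 -m inch '[[0,[0,0,-20],[0,0,0]],[0.5,[0,0,0],[0,0,0]],[0.5,[0,0,0],[0,0,0]],[0.5,[0,0,0],[0,0,0]],[0.5,[0,0,0],[0,0,0]],[0.5,[0,0,20],[0,0,0]],[0.5,[0,0,20],[0,0,0]],[0.5,[0,0,0],[0,0,0]],[0,[0,0,0],[0,0,0]],[0,[0,0,0],[0,0,0]],[0,[0,0,0],[0,0,0]],[0,[0,0,0],[0,0,0]]]' 30
python3 -m inch '[[0,[0,0,0],[0,0,0]],[0,[0,0,-1],[0,0,0]],[0,[0,0,-1],[0,0,0]],[0,[0,0,-1],[0,0,0]],[0,[0,0,-1.3],[0,0,0]],[0,[0,0,0],[0,0,0]],[0,[0,0,0],[0,0,0]]]'
python3 -m inch '[[0.5,[0,0,0],[0,0,0]],[0.5,[0,0,0],[0,0,0]],[0.5,[0,0,0],[0,0,0]],[0.5,[0,0,-20],[0,0,0]],[0.5,[0,0,-13],[0,0,0]],[0,[0,0,0],[0,0,0]],[0,[0,0,0],[0,0,0]],[0,[0,0,0],[0,0,0]],[0,[0,0,0],[0,0,0]],[0,[0,0,0],[0,0,0]],[0,[0,0,0],[0,0,0]]]'
```

```text
time_s: 26.75
tcp_pos: [0.4838, 0.0449, 0.0719]
ee_rot: [0.337, 3.122, 0.0]
contact_force: [-0.9, 0.3, 1.0]
grip_width: 0.0193
grip_force: 0.0
time_s: 27.45
tcp_pos: [0.484, 0.046, 0.0757]
ee_rot: [0.335, 3.123, 0.002]
contact_force: [0.6, 4.4, -3.7]
grip_width: 0.0138
grip_force: 30.0
time_s: 28.55
tcp_pos: [0.4833, 0.045, 0.1083]
ee_rot: [-0.336, -3.123, 0.0]
contact_force: [0.4, 0.6, -0.9]
grip_width: 0.0037
grip_force: 0.0
```

```bash
g(){ tee /tmp/o | grep -E 'tcp|contact' | tr '\n' ' '; echo; }; k(){ awk '/contact/{gsub("]","");if($4>2.2)exit 1}' /tmp/o; }
python3 -m inch '[[0,[0,0,4],[0,0,0]],[0,[0,0,4],[0,0,0]],[0,[0,0,1.5],[0,0,0]],[0,[0,0,0],[0,0,0]],[0,[0,0,0],[0,0,0]]]' | g; k || exit
python3 -m inch '[[0,[0,0,0.6],[0,0,0]],[0,[0,0,0],[0,0,0]]]' | g; k || exit
python3 -m inch '[[0,[0,0,0.6],[0,0,0]],[0,[0,0,0],[0,0,0]]]' | g; k || exit
python3 -m inch '[[0,[0,0,0.6],[0,0,0]],[0,[0,0,0],[0,0,0]]]' | g; k || exit
python3 -m inch '[[0,[0,0,0.6],[0,0,0]],[0,[0,0,0],[0,0,0]]]' | g; k || exit
python3 -m inch '[[0,[0,0,0.6],[0,0,0]],[0,[0,0,0],[0,0,0]]]' | g; k || exit
python3 -m inch '[[0,[0,0,0.6],[0,0,0]],[0,[0,0,0],[0,0,0]]]' | g; k || exit
python3 -m inch '[[0,[0,0,0.6],[0,0,0]],[0,[0,0,0],[0,0,0]]]' | g; k || exit
python3 -m inch '[[0,[0,0,0.6],[0,0,0]],[0,[0,0,0],[0,0,0]]]' | g; k || exit
python3 -m inch '[[0,[0,0,0.6],[0,0,0]],[0,[0,0,0],[0,0,0]]]' | g; k || exit
python3 -m inch '[[0,[0,0,0.6],[0,0,0]],[0,[0,0,0],[0,0,0]]]' | g
```

```text
tcp_pos: [0.4834, 0.045, 0.099] contact_force: [-0.2, -0.9, -0.2] 
tcp_pos: [0.4835, 0.045, 0.0986] contact_force: [-0.1, -0.6, 0.1] 
tcp_pos: [0.4834, 0.045, 0.0979] contact_force: [-0.1, 0.3, -0.5] 
tcp_pos: [0.4834, 0.045, 0.0973] contact_force: [-0.2, 0.7, -0.5] 
tcp_pos: [0.4834, 0.045, 0.0967] contact_force: [-0.6, 0.1, 0.4] 
tcp_pos: [0.4834, 0.045, 0.096] contact_force: [-0.2, -0.9, 0.1] 
tcp_pos: [0.4834, 0.045, 0.0955] contact_force: [-0.4, -0.1, -0.1] 
tcp_pos: [0.4834, 0.045, 0.095] contact_force: [-0.4, -0.4, 2.4]
```

The bar top now reads 0.0951, so the stop top is at 97.1 mm against a target of about 97.6–98. That is within tolerance, so I'll retreat and check.

```bash
python3 -m inch '[[0,[0,0,-15],[0,0,0]],[0,[0,0,-40],[0,0,0]],[0,[0,0,-40],[0,0,0]],[0,[0,0,-40],[0,0,0]],[0,[0,0,0],[0,0,0]],[0,[0,0,0],[0,0,0]],[0,[0,0,0],[0,0,0]]]'
python3 - <<'E'
from h import *
im=optics.read_camera('side');cv2.imwrite('pics/s3.png',cv2.resize(im[150:350,180:440,::-1],(780,600),interpolation=2))
B=[blobs(optics.read_camera(n),(0,150,60),(6,255,255)) for n in('scene','side')]
for a in B:print([(x[0],x[1].round(1)) for x in a])
# predicted bar-middle (free part) for stop top 97.1
o=np.array([.6077,.0189,0]);a=np.radians(167.7);ey=np.array([np.cos(a),np.sin(a),0])
for n in('scene','side'):print(n,proj(n,o+.112*ey+[0,0,.088]))
E
```

```text
time_s: 31.15
tcp_pos: [0.4828, 0.0447, 0.2289]
ee_rot: [-0.337, -3.122, 0.001]
contact_force: [-0.5, -1.6, 0.5]
grip_width: 0.0005
grip_force: 0.0
[(111, array([307.9, 233.3])), (71, array([256.9, 105. ]))]
[(172, array([297.8, 264.3]))]
scene (np.float64(308.3733494190022), np.float64(233.47669358834725))
side (np.float64(299.5467270145691), np.float64(264.503059785334))
```

View pics/s3.png

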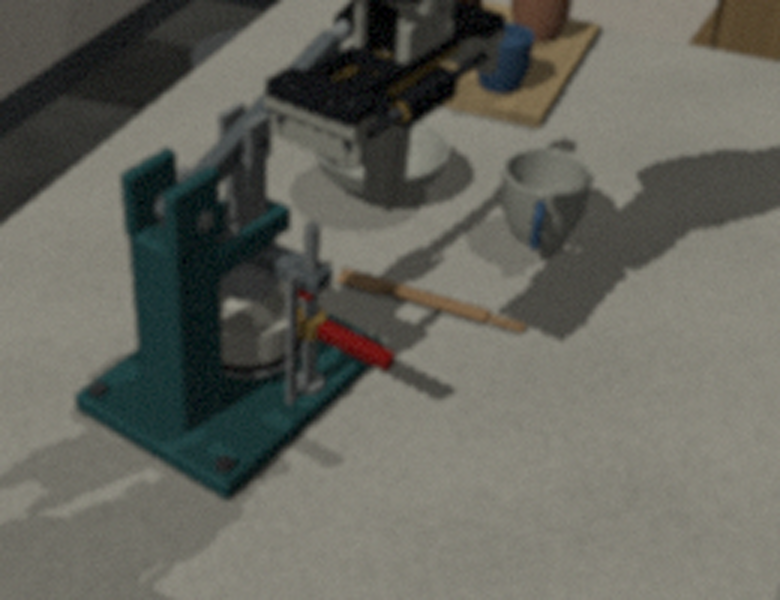

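The side view shows the bar raised at crop position (355,343), with the lever up and the mould and tools undisturbed. In both cameras the bar sits within 2 px of where a 97.1 mm stop top should put it.

```bash
python3 -c "
from workcell import job_done
print(job_done())"
```

```text
the job is handed in; nothing more can be done
None
```

I handed the job in with the depth stop's top at about 97.1 mm, against an estimated target of 97.6–98 mm. The punch bottomed after about 40 mm of travel, the lever is fully up, nothing else was disturbed, and the judge returned no verdict.

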